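# Clear used test cassettes off a home-visit test tray into the waste bin

### The arm

A 6-joint arm with a two-finger parallel gripper is mounted at the origin on the work surface. World frame = base frame: x ahead of the robot, y to its left, z up, the work surface at z = 0. Lengths are in mm, angles in degrees, forces in N, time in s.
With the tool pointing down it reaches from about 300 to 850 mm from the base axis. Payload 4.2 kg.
Tool frame: the origin (TCP) lies at the very end of the fingers, on their centre line; the grasp point (between the pads) lies 19 mm behind it (env.grip_depth is the distance from the TCP to the grasp point, in mm); z points along the fingers, y is the line along which they close (so a half turn about z gives the same grasp; the last joint's range is limited). The gripper opens to 91 mm and grips with 3 to 60 N. Pads are 32 mm wide; open, the fingers measure 118 mm over their backs; the gripper's body (76 mm by 178 mm) begins 60 mm behind the grasp point.
Start: joints at [-67.265, 18.312, 89.639, -0, 72.044, -1.146], TCP at [232.786, -525.789, 213.976] pointing down, gripper open.
Joint ranges: [-177.97, 177.97], [-48.28, 115.42], [12.27, 149.76], [-77.06, 257.06], [2.81, 150.46], [-146.56, 146.56]. Speed limits (degrees/s): [147.25, 147.25, 180, 180, 180, 180].

### API

Orientations are given as [roll, pitch, yaw] about the fixed x, y, z axes, in that order (R = Rz(yaw) Ry(pitch) Rx(roll)).
In Python, from workcell import env, cams gives the robot as it stands.
- The arm moves only by the tool apply_moves, never from a script. Its argument "deltas" is a list of rows, each a list of 5 numbers: the shift along the tool's x, y, z in m, then the turn about the tool's z in rad, then the opening, from -1 (shut) to 1 (fully open), so that 0 is half open. In form: [[tx, ty, tz, roll, gripper], ...]. A call has 1 to 5 rows; each row is the pose to reach, as a shift and turn from the pose commanded when the call began, along the tool's axes at that moment; what a row does not reach only later rows make up. A row lasts 1/10 s, in which the tool goes at most 50 mm and 8.59 degrees, less where a joint would pass 70% of its speed; a pose out of reach is approached as far as the arm can. A call with a gripper value outside its range is refused whole. The fingers move at their own pace and stop on an object; "grip_force" is the grip in N (left out, the last holds). Time passes only in rows, so rows that repeat a pose let the fingers close. It gives the time, the measured TCP pose, the force, the opening and the grip force at its end, in the units of the state.
- env.state(): the state, without advancing time (a new reading comes with each control period).
- cams.grab_frame(name): name is "scene" or "side" or "wrist"; returns the picture (400x640x3 uint8, blue, green, red); there is no depth.
- cams.get_calibration(name): a dict with "mtx" (3x3 intrinsics, pixels), "k1" (the pictures are not rectified: a ray, as slopes to the right and down, at radius r is drawn at 1 + k1 r^2 times it, then the intrinsics apply), "eye" and "attitude" of the camera in the world; the wrist camera has in their place "tool_from_camera" (4x4, takes a point from camera to tool coordinates, whose origin is the TCP and whose axes are the flange's). Camera axes: x right, y down, z forward; pixel columns grow to the right and rows downward; lengths in mm; the calibration is good to about 2 mm. A picture is of the moment at which its call begins: read the wrist's pose just before it. get_calibration takes no time and is no camera call.
- env.job_done(): hands the job in; it is judged then, once.
The state is a dict: "time_s": time; "qpos": joint angles; "qvel": joint speeds; "effort": joint torques, N m; "ee_pos": TCP position; "ee_rot": TCP orientation; "force": force on the tool from outside, world axes, zero at the start; "torque": the same for the moment, N m; "gripper_width": finger opening in mm; "gripper_force": force on a finger pad.
Only numpy, scipy, OpenCV 4.12 (cv2) and the standard library are available. Lean on these libraries where they do the work, as an engineer would, in place of code of your own. Each camera call takes 0.05 s, during which the arm holds its last target. There are 200 camera calls.

### The job

Clear the used white test cassettes off the raised steel tray: draw the orange-handled locking pin up out of its socket so that the red drop gate springs open, and hang the pin by its collar, upright, in the open notch of the bracket on the same side of the tray. Then take the green scraper by its leaning handle and wipe all five cassettes over the opened edge into the yellow bin, never touching a cassette with the gripper itself. Finally stand the scraper upright in the middle of its blue mat, and leave the dropper bottle, jar, tape roll and small orange lancet box where they are.

Things in the scene. Friction and masses are not known exactly. Their poses are not given: they have to be found in the camera images.
- station: fixed steel test tray on feet with a yellow waste bin at the end nearer the robot, one piece; origin on the table under the tray's centre, x along the tray to the bin, z up. Tray top z = 65 mm, x -134 to 116. Side rims: inner faces y = +-90 mm, 18 mm above the tray top; rear rim at x = -137, 10 mm high. Pin socket: block 34 x 34 mm, 65 high, at x = 98, y = 117; bore 13 mm, 30 deep
- tray_top (a point): centre of the tray's upper surface (65 mm above the table), axes as station
- notch (a point): parking notch: a 16 mm wide slot open towards station +y in a 10 mm thick bracket beside the tray (station x = -30, y = 122 mm); the point lies in the slot's middle on the bracket's upper face, 65 mm above the table. Slot's closed end at station y = 111 mm, mouth at 142 mm; axes as station
- bin_floor (a point): centre of the yellow bin's inner floor, 5 mm above the table, axes as station; inside 110 (x) x 260 (y) mm, walls 56 mm above the table, the wall farthest from the tray 101 mm
- gate (a joint): red drop gate across the tray's edge above the bin, 26 mm high, hinged at tray-top level at station x = 118 mm: 0 rad upright (shut), 2.3 rad fallen outwards into the bin (open). A spring opens it; its hook at the left end, 9 to 19 mm above the tray top, is caught by the pin until the pin's tip is lifted clear of it (about 55 mm of lift)
- pin: locking pin, 106 mm long, 90 g: steel shaft 12 mm diameter and 55 mm long, collar 30 mm diameter x 6 mm, then an orange round handle 22 mm diameter x 45 mm; origin at the lower tip, z up along the pin. Starts upright in the socket, its tip 30 mm below the tray top
- pin_collar (a point): centre of the underside of the pin's collar, 55 mm above the tip; this face rests on the bracket when the pin is parked
- pin_grip (a point): point on the pin's axis in the handle, 85 mm above the tip
- scraper: green scraper: foot 44 (x) x 120 (y) x 25 mm, and a flat paddle handle 12 mm thick, 92 wide (y), 85 long, rising from the foot and leaning 35 degrees back to the scraper's -x; its centre line runs from x = 12, z = 20 to x = -37, z = 90 mm. Origin at the centre of the foot's underside; x is the wiping direction, z up. 240 g. Stands on the mat, 4 mm above the table
- scraper_grip (a point): point inside the paddle handle, on its mid-plane, at scraper x = -20, y = 0, z = 66 mm; its axes are the scraper's, not tilted
- mat: blue mat 110 (x) x 170 (y) x 4 mm, fixed; origin at the centre of its underside
- cassette0: used white test cassette, flat plastic bar 60 (its x) x 20 (y) x 6 mm, 12 g, with a small red window on top; lies loose on the tray, origin at the centre of its underside, z up. Not to be touched by the gripper
- cassette1: used white test cassette, flat plastic bar 60 (its x) x 20 (y) x 6 mm, 12 g, with a small red window on top; lies loose on the tray, origin at the centre of its underside, z up. Not to be touched by the gripper
- cassette2: used white test cassette, flat plastic bar 60 (its x) x 20 (y) x 6 mm, 12 g, with a small red window on top; lies loose on the tray, origin at the centre of its underside, z up. Not to be touched by the gripper
- cassette3: used white test cassette, flat plastic bar 60 (its x) x 20 (y) x 6 mm, 12 g, with a small red window on top; lies loose on the tray, origin at the centre of its underside, z up. Not to be touched by the gripper
- cassette4: used white test cassette, flat plastic bar 60 (its x) x 20 (y) x 6 mm, 12 g, with a small red window on top; lies loose on the tray, origin at the centre of its underside, z up. Not to be touched by the gripper
- dropper: small white dropper bottle, 28 mm diameter, 58 mm high, standing on the tray near the rear rim, the end away from the bin; origin at its base centre. Leave alone
- jar: cotton jar, 80 mm diameter, 120 mm high, on a cork coaster, on the side of the tray where the mat is not; origin at its base centre. Leave alone
- tape: roll of white tape, 60 mm diameter, 25 mm high, origin at its base centre. Leave alone
- lancet_box: small closed orange box of lancets, 50 x 50 x 35 mm, origin at its base centre. Leave alone

How it is judged:
By the outcome, as a careful person would: the job done as asked, in the order asked, and still so for the second after the job is handed in, with the robot touching nothing.
It also fails if it takes over 64 s, if anything falls off the work surface, if the arm or the gripper's body presses on something with over 40 N, if the wrist force passes 120 N, or if a joint passes its speed limit or range.

## Working session

There is one attempt and no reset: what is moved stays moved. The work goes in short steps, Python scripts to look and compute and a tool call to move; the robot and the scene stay as the last step left them, time stands still between calls to the robot, and variables do not carry over. Pictures are saved under pics/ and viewed, at most 10 in all, crops included, and the job is handed in when it is done.

Besides the shell and the picture viewer there is one more tool, called as a command line: name --pt "numbers of a row" for each row, then --argument value for the rest. apply_moves: Moves the arm, as the interface text tells. Its arguments: {"type":"object","properties":{"deltas":{"type":"array"},"grip_force":{"type":"number"}},"required":["deltas"]}

```bash
ls; mkdir -p pics; python3 - <<'E'
from workcell import env, cams
import cv2, numpy as np
s=env.state(); print(s)
for n in ("scene","side"):
    c=cams.get_calibration(n); print(n,c)
    cv2.imwrite(f"pics/{n}0.png",cams.grab_frame(n))
print(cams.get_calibration("wrist"))
a=cv2.imread("pics/scene0.png");b=cv2.imread("pics/side0.png")
E
```

```text
pics
{'time_s': 0.0, 'qpos': array([-6.72659853e+01,  1.83516540e+01,  8.97050727e+01, -3.92946734e-04,
        7.20440474e+01, -1.14561736e+00]), 'qvel': array([ 0.06005841,  0.08063362, -0.06744512,  0.01995106, -0.06272674,
       -0.04545289]), 'effort': array([ 3.08238350e-04, -4.12452722e+01, -2.31975639e+01,  7.30394572e-02,
        4.59035242e-02, -1.25845859e-04]), 'ee_pos': array([ 232.57913275, -525.32036752,  213.12918761]), 'ee_rot': array([-1.79899239e+02, -1.64130300e-03,  2.38797521e+01]), 'force': array([-0.19872919, -0.15026039,  0.01707952]), 'torque': array([ 0.04866137,  0.00843385, -0.02743207]), 'gripper_force': 0.0, 'gripper_width': 91.29649855700947}
scene {'mtx': array([[395.46683148,   0.        , 316.14911161],
       [  0.        , 395.46683148, 200.3729618 ],
       [  0.        ,   0.        ,   1.        ]]), 'k1': 0.00740199991141464, 'eye': array([1112.22849767,   71.91155617,  919.67923386]), 'attitude': array([-143.78305262,    0.85506109,   94.24696492])}
side {'mtx': array([[418.04749202,   0.        , 318.34598863],
       [  0.        , 418.04749202, 197.07621912],
       [  0.        ,   0.        ,   1.        ]]), 'k1': -0.07291579286059113, 'eye': array([ -3.63963427, 683.39873959, 564.85073494]), 'attitude': array([-119.20455646,    1.15950974, -144.50433534])}
{'mtx': array([[278.21490465,   0.        , 320.56894761],
       [  0.        , 278.21490465, 200.99520583],
       [  0.        ,   0.        ,   1.        ]]), 'k1': -0.040934651838288684, 'tool_from_camera': array([[ 1.55421419e-03, -9.71928220e-01, -2.35272438e-01,
         6.63317937e+01],
       [ 9.99998785e-01,  1.53928266e-03,  2.47117976e-04,
        -1.28718871e+00],
       [ 1.21969851e-04, -2.35272536e-01,  9.71929431e-01,
        -1.70294447e+02],
       [ 0.00000000e+00,  0.00000000e+00,  0.00000000e+00,
         1.00000000e+00]])}
```

View pics/scene0.png

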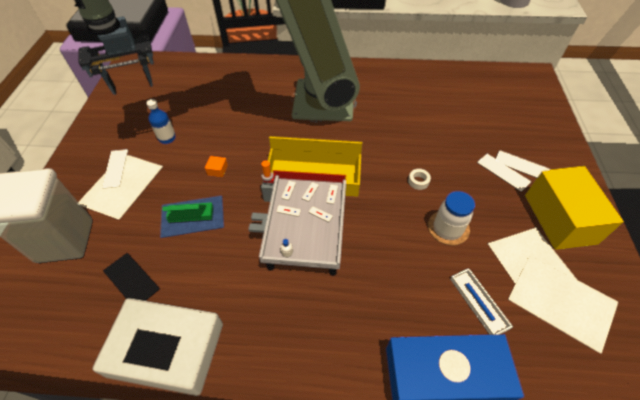

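View pics/side0.png

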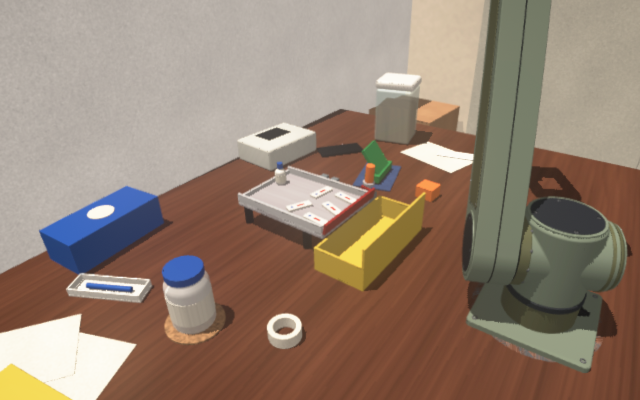

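The scene view shows the station at about (305,215) with its bin toward the robot. The pin is at (266,170), the bracket at (258,222), the mat and scraper at (190,213), the lancet box at (216,166), and the dropper at (287,247). In the side view the pin is at (370,174) and the paddle at (374,155).

```bash
cat > h.py <<'E'
import numpy as np, cv2
from scipy.spatial.transform import Rotation as Ro
from workcell import env, cams
def cam(n, st=None):
    c=cams.get_calibration(n)
    if n!="wrist": return c, Ro.from_euler('xyz',c['attitude'],degrees=True).as_matrix(), np.array(c['eye'])
    st=st or env.state(); T=np.array(c['tool_from_camera']); R=Ro.from_euler('xyz',st['ee_rot'],degrees=True).as_matrix()
    return c, R@T[:3,:3], R@T[:3,3]+st['ee_pos']
def ray(C,p):
    c,R,e=C; K=c['mtx']; d=np.array([(p[0]-K[0,2])/K[0,0],(p[1]-K[1,2])/K[1,1]]); u=d.copy()
    for _ in range(10): u=d/(1+c['k1']*(u@u))
    v=R@np.array([u[0],u[1],1]); return e,v/np.linalg.norm(v)
def plane(C,p,z):
    e,v=ray(C,p); return e+v*(z-e[2])/v[2]
def tri(C1,p1,C2,p2):
    e1,a=ray(C1,p1); e2,b=ray(C2,p2); s=np.linalg.lstsq(np.c_[a,-b],e2-e1,rcond=None)[0]
    q,r=e1+s[0]*a,e2+s[1]*b; return (q+r)/2, np.linalg.norm(q-r)
def proj(C,P):
    c,R,e=C; v=R.T@(np.array(P,float)-e); u=v[:2]/v[2]; u=u*(1+c['k1']*(u@u)); return u*c['mtx'][0,0]+c['mtx'][:2,2]
def blobs(im,lo,hi,amin=15):
    m=cv2.inRange(cv2.cvtColor(im,cv2.COLOR_BGR2HSV),np.array(lo),np.array(hi))
    n,l,s,c=cv2.connectedComponentsWithStats(m)
    return m,[(s[i,4],c[i].round(1),s[i,:4]) for i in range(1,n) if s[i,4]>=amin]
E
python3 - <<'E'
from h import *
a=cv2.imread("pics/scene0.png");b=cv2.imread("pics/side0.png")
A=cam("scene");B=cam("side")
for n,im in (("scene",a),("side",b)):
    for k,lo,hi in (("orange",(5,180,130),(14,255,255)),("green",(50,120,30),(80,255,255)),("red",(0,170,60),(3,255,255)),("blue",(105,100,40),(125,255,140))):
        print(n,k,[(x[0],x[1].tolist(),x[2].tolist()) for x in blobs(im,lo,hi)[1]])
x0,y0=150,125
cv2.imwrite("pics/c1.png",cv2.resize(a[125:275,150:370],None,fx=3.6,fy=3.6,interpolation=cv2.INTER_CUBIC))
E
```

```text
scene orange [(np.int32(28), [238.5, 13.0], [235, 11, 7, 5]), (np.int32(18), [262.9, 12.1], [260, 11, 7, 3]), (np.int32(151), [250.1, 28.3], [227, 25, 47, 7]), (np.int32(37), [256.3, 35.2], [252, 33, 9, 6]), (np.int32(20), [265.7, 33.2], [263, 32, 6, 4]), (np.int32(36), [235.0, 37.1], [230, 35, 11, 5]), (np.int32(41), [245.7, 36.2], [241, 34, 10, 6]), (np.int32(260), [216.0, 167.1], [204, 155, 24, 22]), (np.int32(95), [265.4, 168.4], [260, 159, 11, 18]), (np.int32(15), [278.3, 171.1], [273, 171, 13, 2]), (np.int32(15), [339.6, 175.4], [333, 175, 12, 4])]
scene green [(np.int32(821), [188.6, 211.9], [163, 202, 50, 21])]
scene red [(np.int32(382), [309.3, 176.4], [274, 172, 70, 10])]
scene blue [(np.int32(227), [157.8, 118.1], [149, 109, 20, 18]), (np.int32(33), [167.8, 140.4], [160, 137, 15, 6]), (np.int32(81), [455.5, 210.4], [446, 197, 28, 19]), (np.int32(804), [194.6, 221.3], [162, 198, 60, 39]), (np.int32(69), [478.9, 302.1], [466, 284, 27, 36]), (np.int32(376), [392.2, 371.1], [386, 338, 14, 62]), (np.int32(162), [485.4, 398.4], [433, 397, 89, 3])]
side orange []
side green []
side red []
side blue [(np.int32(3455), [105.2, 238.6], [40, 197, 123, 77]), (np.int32(227), [184.9, 280.5], [164, 268, 39, 19]), (np.int32(20), [97.2, 287.6], [89, 287, 18, 2]), (np.int32(17), [126.4, 289.6], [119, 287, 13, 4])]
```

View pics/c1.png

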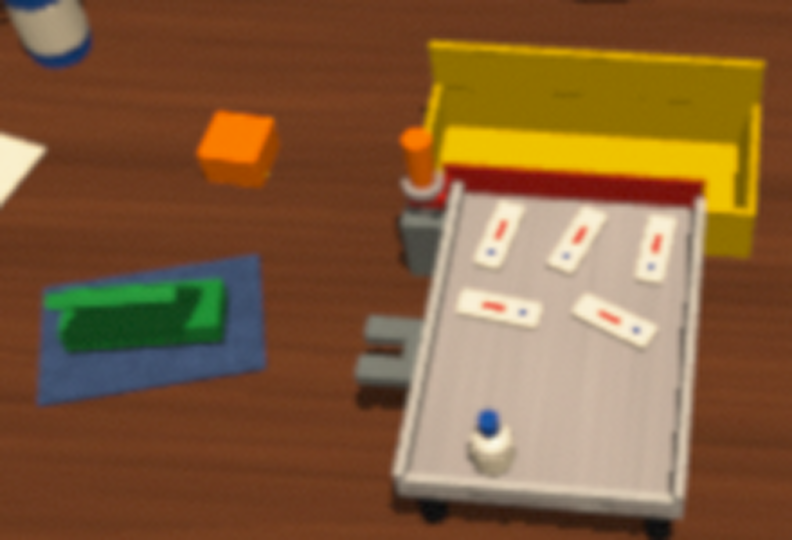

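The crop shows the pin at scene pixel (265,168), the bracket notch opening left at (257,222), the five cassettes in two rows near the gate, and the dropper at (286,247). I will get rough world positions now, then look with the wrist camera from above.

```bash
python3 - <<'E'
from h import *
A=cam("scene")
for n,p,z in (("pin",(265.4,168.4),118),("tray",(305,220),65),("mat",(192,216),4),("rimRL",(262,262),83),("rimRR",(340,267),83),("rimFL",(276,176),83),("rimFR",(344,180),83),("lancet",(216,167),20),("paddle top L",(163,208),97),("paddle top R",(198,206),97),("foot",(205,212),29)):
    print(n,plane(A,p,z).round(0)[:2])
E
```

```text
pin [ 430. -127.]
tray [553. -11.]
mat [ 521. -335.]
rimRL [ 690. -100.]
rimRR [691.  84.]
rimFL [ 426. -102.]
rimFR [429.  85.]
lancet [ 351. -301.]
paddle top L [ 561. -374.]
paddle top R [ 549. -286.]
foot [ 521. -291.]
```

apply_moves --pt "0.453 -0.264 -0.116 -1.154 1" --pt "0.453 -0.264 -0.116 -1.154 1" --pt "0.453 -0.264 -0.116 -1.154 1" --pt "0.453 -0.264 -0.116 -1.154 1" --pt "0.453 -0.264 -0.116 -1.154 1" --grip_force 10

```text
time_s: 0.6
ee_pos: [376.4, -326.2, 268.1]
ee_rot: [-180.0, -0.0, 67.2]
force: [1.0, 0.3, -0.0]
gripper_width: 91.4
gripper_force: 0.0
```

apply_moves --pt "0.272 0.064 -0.062 -0.398 1" --pt "0.272 0.064 -0.062 -0.398 1" --pt "0.272 0.064 -0.062 -0.398 1" --pt "0.272 0.064 -0.062 -0.398 1" --pt "0.272 0.064 -0.062 -0.398 1"

```text
time_s: 1.1
ee_pos: [521.3, -129.7, 322.3]
ee_rot: [-180.0, 0.0, 89.7]
force: [0.5, -0.8, -1.0]
gripper_width: 91.1
gripper_force: 0.0
```

```bash
python3 - <<'E'
from h import *
import pickle
s=env.state(); im=cams.grab_frame("wrist"); cv2.imwrite("pics/w1.png",im); pickle.dump(s,open("w1.pkl","wb")); print(s['ee_pos'],s['ee_rot'],s['qpos'],np.abs(s['qvel']).max())
E
```

```text
[ 521.31052337 -129.66120094  322.28405718] [-1.79976152e+02  8.85938165e-03  8.96658107e+01] [-1.51847705e+01  1.20864867e+01  8.28562916e+01 -1.47299983e-02
  8.50780027e+01 -1.48493129e+01] 49.81103057616449
```

View pics/w1.png

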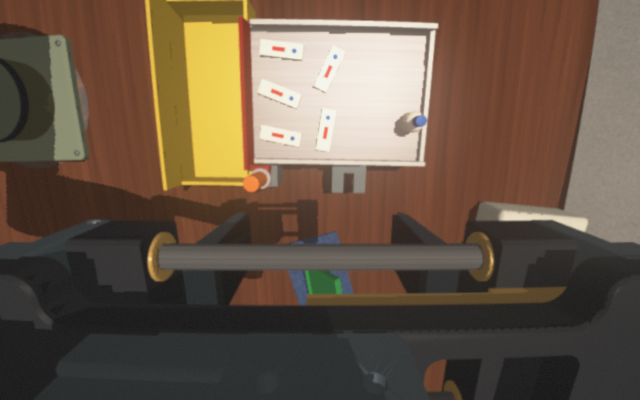

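The wrist picture shows the tray from (250,20) to (437,164), the pin handle at (251,184) with its collar at (262,178), and the bracket slot at about (349,182). The dropper is at (415,121) and part of the scraper at (322,283). Next I will fit the rim edges and locate each item.

```bash
cat > m1.py <<'E'
from h import *
import pickle
s=pickle.load(open("w1.pkl","rb")); im=cv2.imread("pics/w1.png"); C=cam("wrist",s)
hsv=cv2.cvtColor(im,cv2.COLOR_BGR2HSV).astype(int); sat=cv2.GaussianBlur(im,(3,3),0); sat=cv2.cvtColor(sat,cv2.COLOR_BGR2HSV)[:,:,1].astype(float)
def cross(v,off,th=90):  # first subpixel crossing below th walking inward
    for i in range(1,len(v)):
        if v[i-1]>=th>v[i]: return off+i-1+(v[i-1]-th)/(v[i-1]-v[i])
low=[(c,174-cross(sat[174:150:-1,c],0)) for c in list(range(275,328))+list(range(375,415)) if cross(sat[174:150:-1,c],0)]
up=[(c,cross(sat[8:35,c],8)) for c in range(270,425) if cross(sat[8:35,c],8)]
re=[(450-cross(sat[r,450:415:-1],0),r) for r in range(40,150) if cross(sat[r,450:415:-1],0)]
L=[]
for n,pts,z in (("low",low,83),("up",up,83),("rear",re,75)):
    P=np.array([plane(C,p,z)[:2] for p in pts]); vx,vy,x,y=cv2.fitLine(P.astype(np.float32),cv2.DIST_HUBER,0,.01,.01).ravel()
    a=np.degrees(np.arctan2(vy,vx)); L.append((x,y,vx,vy)); print(n,len(P),round(a,2),round(x,1),round(y,1), 'res',np.std((P-[x,y])@[-vy,vx]).round(2))
def isect(a,b):
    t=np.linalg.solve(np.array([[a[2],-b[2]],[a[3],-b[3]]]),[b[0]-a[0],b[1]-a[1]]); return np.array(a[:2])+t[0]*np.array(a[2:])
c1,c2=isect(L[0],L[2]),isect(L[1],L[2]); print("rear corners",c1,c2,np.linalg.norm(c1-c2))
m,bl=blobs(im,(5,180,130),(14,255,255),40); print([(b[0],b[1],b[2]) for b in bl])
print("pin top guess",plane(C,bl[0][1],141))
m=cv2.inRange(cv2.cvtColor(im,cv2.COLOR_BGR2HSV),(0,0,215),(179,45,255))
cs,_=cv2.findContours(m,cv2.RETR_EXTERNAL,cv2.CHAIN_APPROX_NONE)
for k in cs:
    if 200<cv2.contourArea(k)<1500:
        b=cv2.boxPoints(cv2.minAreaRect(k)); W=np.array([plane(C,p,71)[:2] for p in b]); print("cas",W.mean(0).round(0),W.round(0).tolist())
E
python3 m1.py
```

```text
low 81 -0.8 533.8 -111.3 res 1.68
up 155 -1.17 583.3 86.8 res 0.11
rear 110 88.71 679.1 -8.4 res 0.16
rear corners [ 676.7239  -113.30839] [681.18567  84.82091] 198.17952
[(np.int32(105), array([249.1, 185.7]), array([243, 178,  16,  14], dtype=int32))]
pin top guess [ 429.34416125 -126.92619276  141.        ]
cas [ 888. -199.] [[815.0, -200.0], [814.0, -183.0], [960.0, -198.0], [963.0, -215.0]]
cas [ 555. -104.] [[422.0, -100.0], [676.0, -50.0], [692.0, -106.0], [431.0, -159.0]]
cas [676.  20.] [[672.0, -37.0], [675.0, 78.0], [680.0, 77.0], [678.0, -37.0]]
cas [555.  88.] [[427.0, 88.0], [427.0, 94.0], [683.0, 88.0], [683.0, 82.0]]
```

apply_moves --pt "-0.13 -0.015 0 0 1" --pt "-0.13 -0.015 0 0 1" --pt "-0.13 -0.015 0 0 1" --pt "-0.13 -0.015 0 0 1" --pt "-0.13 -0.015 0 0 1"

```text
time_s: 1.65
ee_pos: [504.5, -261.7, 321.4]
ee_rot: [-179.9, -0.1, 89.6]
force: [0.4, -0.5, -0.2]
gripper_width: 91.2
gripper_force: 0.0
```

```bash
python3 - <<'E'
from h import *
import pickle
s=env.state(); im=cams.grab_frame("wrist"); cv2.imwrite("pics/w2.png",im); pickle.dump(s,open("w2.pkl","wb")); print(s['ee_pos'],s['ee_rot'],np.abs(s['qvel']).max())
for k,lo,hi in (("orange",(5,180,130),(14,255,255)),("green",(50,120,30),(80,255,255)),("blue",(100,80,30),(125,255,150))): print(k,[(int(x[0]),x[1].tolist(),x[2].tolist()) for x in blobs(im,lo,hi,40)[1]])
cv2.imwrite("pics/w2c.png",cv2.resize(im[:240,200:440],None,fx=2.5,fy=2.5,interpolation=cv2.INTER_CUBIC))
E
```

```text
[ 504.45007045 -261.70169145  321.42481975] [-1.79940376e+02 -7.46160847e-02  8.95726710e+01] 1.5678202504611423
orange [(896, [228.7, 197.1], [213, 182, 34, 32])]
green [(256, [323.9, 190.2], [312, 184, 25, 18]), (276, [351.5, 220.6], [346, 199, 12, 44])]
blue []
```

View pics/w2c.png

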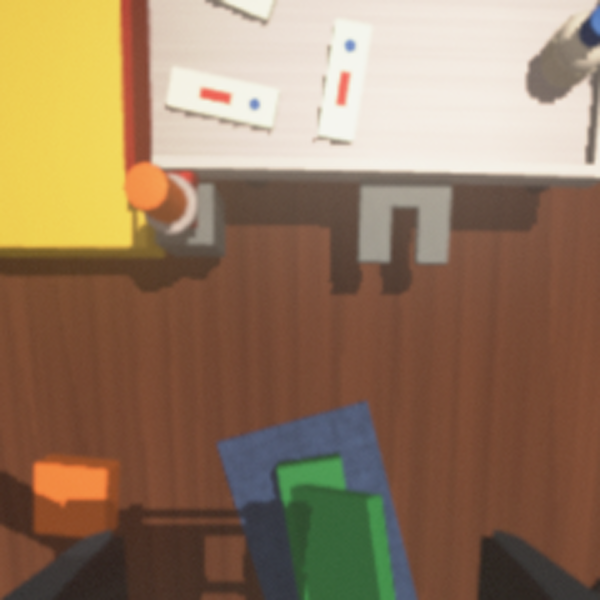

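The crop shows the pin handle top at crop (148,186) with the collar around (172,203). The bracket slot runs from (404,207) to its mouth at (404,263). The mat's near corners are at (218,443) and (368,403), and the foot corner is at (277,462). The paddle leans toward +x, so the wiping direction is roughly world -x, turned about 15°.

```bash
cat > m2.py <<'E'
from h import *
import pickle
s=pickle.load(open("w2.pkl","rb")); im=cv2.imread("pics/w2.png"); C=cam("wrist",s)
g=lambda x,y:(x/2.5+200-.3,y/2.5-.3)
for n,p,z in (("pintop",(148,186),141),("collar",(172,203),94),("slot end L",(391,207),65),("slot end R",(417,207),65),("mouth L",(391,263),65),("mouth R",(417,264),65),("brk L",(360,262),65),("brk R",(449,264),65),
  ("mat TL",(218,443),4),("mat TR",(368,403),4),("mat left low",(262,575),4),("mat right low",(413,590),4),("foot L",(277,462),29),("foot R",(343,456),29),("pad FL",(290,487),97.4),("padR",(382,495),90.6),("rim outer a",(160,182),83),("rim outer b",(590,182),83),("rim in a",(165,160),83),("rim in b",(585,166),83),("gate",(122,120),91),("gate2",(128,20),91)):
    print(n,plane(C,g(*p),z)[:2].round(1))
E
python3 m2.py
```

```text
pintop [ 432.4 -124.7]
collar [ 435.2 -124.1]
slot end L [ 556.3 -122. ]
slot end R [ 571.4 -122. ]
mouth L [ 557. -153.]
mouth R [ 572.2 -153.6]
brk L [ 538.8 -152.4]
brk R [ 591.  -153.6]
mat TL [ 444.7 -268. ]
mat TR [ 550.3 -240.5]
mat left low [ 473.9 -366.6]
mat right low [ 586.1 -379.1]
foot L [ 487.2 -277.4]
foot R [ 531.7 -273.6]
pad FL [ 497.1 -279.9]
padR [ 551.4 -286.5]
rim outer a [ 427.1 -111.1]
rim outer b [ 664.1 -111.6]
rim in a [430.3 -99.9]
rim in b [ 660.7 -103.4]
gate [409.8 -81.4]
gate2 [415.4 -33.1]
```

apply_moves --pt "0.136 -0.07 0.12 0 1" --pt "0.136 -0.07 0.12 0 1" --pt "0.136 -0.07 0.12 0 1" --pt "0.136 -0.07 0.12 0 1" --pt "0.136 -0.07 0.12 0 1"

```text
time_s: 2.2
ee_pos: [429.2, -119.7, 198.0]
ee_rot: [-179.3, -0.3, 89.9]
force: [0.7, 0.9, -0.1]
gripper_width: 91.1
gripper_force: 0.0
```

```bash
python3 - <<'E'
from h import *
import pickle
s=env.state(); print(s['ee_pos'],s['ee_rot'],s['qpos'].round(1))
im=cams.grab_frame("wrist"); cv2.imwrite("pics/w3.png",im); C=cam("wrist",s)
for p in ((435.5,-125,141),(435.5,-125,96)): print(proj(C,p))
print([(int(x[0]),x[1].tolist(),x[2].tolist()) for x in blobs(im,(5,180,130),(14,255,255),40)[1]])
# paddle strip line in w2
s=pickle.load(open("w2.pkl","rb")); C=cam("wrist",s); im=cv2.imread("pics/w2.png")
m,b=blobs(im,(50,120,30),(80,255,255),40)
P=[]
for r in range(204,238):
    c=np.where(m[r,344:362])[0]; P.append(plane(C,(344+c.max()+.5,r),90.6+0)[:2])
v=cv2.fitLine(np.float32(P),cv2.DIST_HUBER,0,.01,.01).ravel(); print("strip right edge",v, "angle of x axis", np.degrees(np.arctan2(v[1],v[0]))%180-90)
E
```

```text
[ 429.24118519 -119.68061516  198.04300677] [-179.33951989   -0.27901626   89.92372164] [-1.710e+01  7.700e+00  1.064e+02  1.000e-01  6.660e+01 -1.710e+01]
[328.66387047 221.26757246]
[327.89171771 207.86715761]
[(128, [323.3, 224.4], [313, 222, 22, 6]), (230, [274.0, 298.1], [265, 292, 19, 13])]
strip right edge [ 1.4298151e-01 -9.8972535e-01  5.5555615e+02 -3.2364444e+02] angle of x axis 8.220413
```

apply_moves --pt "-0.003 0 0.045 0 1" --pt "-0.003 0 0.085 0 1" --pt "-0.003 0 0.087 0 1" --pt "-0.003 0 0.087 0 1"

```text
time_s: 2.65
ee_pos: [436.9, -128.4, 116.0]
ee_rot: [179.9, 0.0, 89.7]
force: [0.3, 0.8, -0.1]
gripper_width: 91.0
gripper_force: 0.0
```

apply_moves --pt "0.003 -0.002 0.008 0 1" --pt "0.003 -0.002 0.008 0 0" --pt "0.003 -0.002 0.008 0 -0.8" --pt "0.003 -0.002 0.008 0 -0.8" --pt "0.003 -0.002 0.008 0 -0.8" --grip_force 10

```text
time_s: 3.15
ee_pos: [434.0, -125.2, 107.6]
ee_rot: [179.9, 0.0, 89.7]
force: [-0.3, -0.2, 0.6]
gripper_width: 62.2
gripper_force: 0.0
```

apply_moves --pt "0 0 0 0 -1" --pt "0 0 0 0 -1" --pt "0 0 0 0 -1" --pt "0 0 0 0 -1" --pt "0 0 0 0 -1"

```text
time_s: 3.65
ee_pos: [433.4, -125.0, 107.1]
ee_rot: [-180.0, -0.0, 89.7]
force: [1.8, -0.0, 0.7]
gripper_width: 22.5
gripper_force: 10.1
```

apply_moves --pt "0 0 0 0 -1" --pt "0 0 0 0 -1" --pt "0 0 0 0 -1"

```text
time_s: 3.95
ee_pos: [434.0, -125.0, 107.2]
ee_rot: [180.0, 0.0, 89.7]
force: [0.2, 0.5, 0.1]
gripper_width: 21.9
gripper_force: 9.9
```

apply_moves --pt "0 0 -0.005 0 -1" --pt "0 0 -0.02 0 -1" --pt "0 0 -0.04 0 -1" --pt "0 0 -0.06 0 -1" --pt "0 0 -0.09 0 -1" --grip_force 25

```text
time_s: 4.45
ee_pos: [431.9, -124.6, 196.8]
ee_rot: [-179.7, -0.1, 89.7]
force: [0.9, 0.2, -1.0]
gripper_width: 21.2
gripper_force: 25.0
```

apply_moves --pt "0 0 0 0 -1" --pt "0 0 0 0 -1" --pt "0 0 0 0 -1"

```text
time_s: 4.75
ee_pos: [432.6, -124.8, 196.0]
ee_rot: [-179.8, -0.0, 89.7]
force: [-0.1, 0.6, -0.2]
gripper_width: 21.6
gripper_force: 25.0
```

```bash
python3 - <<'E'
from h import *
print(env.state()['force'])
a=cams.grab_frame("side"); b=cams.grab_frame("scene"); w=cams.grab_frame("wrist")
cv2.imwrite("pics/v4.png",np.vstack([np.hstack([cv2.resize(b[110:290,180:400],(400,327)),cv2.resize(a[80:260,230:450],(400,327))]),cv2.resize(w[60:240,120:560],(800,327))])[:600])
E
```

```text
[-0.11846512  0.63618815 -0.17625181]
```

View pics/v4.png

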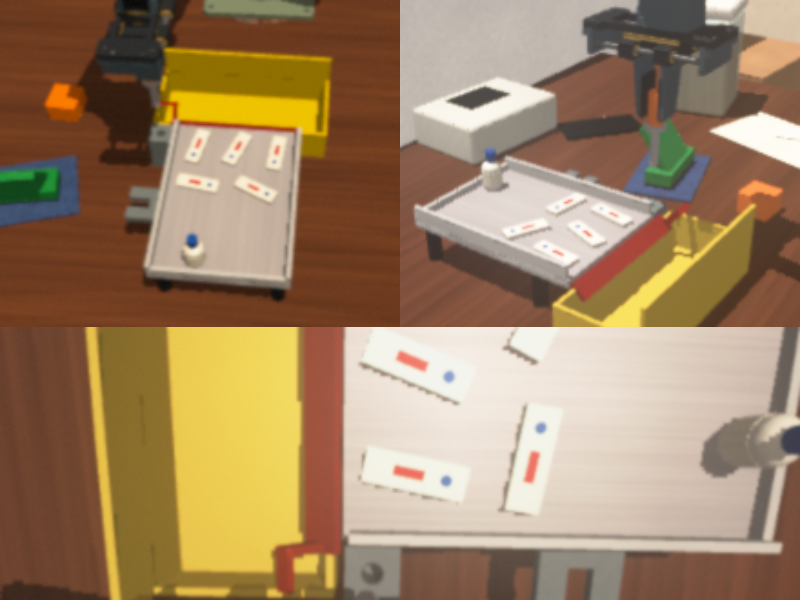

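The gate is open and the pin hangs upright in the fingers. In this view the bore is at wrist pixel (324.6,194.8) and the slot's closed end at (438.5,192.6), so I can refine the notch relative to the bore.

```bash
python3 - <<'E'
from h import *
s=env.state(); C=cam("wrist",s); print(s['ee_pos'],s['ee_rot'])
print("bore",plane(C,(324.6,194.8),65)[:2],"slot end",plane(C,(438.5,192.6),65)[:2])
im=cams.grab_frame("wrist"); g=cv2.cvtColor(im,cv2.COLOR_BGR2GRAY)
for r in (194,197,200,203,206): print(r,g[r,412:466].tolist())
print("col",g[180:215,438].tolist())
E
```

```text
[ 432.9654399  -124.81415397  196.04545277] [-1.79860930e+02 -3.50448110e-02  8.96592822e+01]
bore [ 437.14861575 -123.39515709] slot end [ 564.04643625 -121.34206074]
194 [93, 89, 86, 97, 119, 135, 138, 139, 139, 137, 139, 139, 138, 138, 138, 138, 138, 137, 135, 129, 113, 102, 99, 96, 96, 95, 95, 96, 96, 96, 88, 84, 85, 96, 120, 132, 134, 135, 135, 135, 136, 137, 137, 138, 136, 136, 135, 135, 133, 126, 110, 98, 93, 93]
197 [91, 84, 85, 105, 126, 136, 138, 139, 137, 137, 137, 135, 137, 137, 137, 137, 138, 137, 135, 123, 106, 98, 95, 95, 93, 93, 95, 92, 94, 89, 83, 81, 81, 99, 127, 136, 137, 137, 136, 135, 135, 134, 133, 136, 134, 135, 137, 136, 133, 120, 102, 93, 93, 92]
200 [88, 82, 88, 110, 132, 135, 136, 136, 135, 137, 136, 137, 136, 137, 136, 137, 136, 136, 132, 117, 99, 94, 93, 93, 91, 91, 92, 92, 92, 86, 79, 77, 86, 107, 131, 134, 136, 135, 134, 134, 134, 133, 134, 133, 135, 135, 135, 133, 127, 113, 96, 94, 93, 92]
203 [86, 82, 92, 113, 131, 135, 135, 136, 136, 135, 134, 135, 136, 136, 136, 137, 137, 134, 125, 108, 97, 92, 91, 92, 91, 91, 90, 92, 90, 83, 77, 77, 89, 119, 132, 133, 133, 134, 134, 134, 134, 134, 134, 135, 135, 135, 134, 132, 120, 103, 94, 91, 92, 89]
206 [80, 81, 100, 120, 132, 135, 135, 135, 133, 135, 133, 134, 135, 134, 136, 136, 136, 132, 120, 103, 94, 91, 91, 90, 88, 90, 91, 90, 88, 80, 76, 79, 98, 124, 133, 133, 132, 133, 133, 132, 132, 133, 134, 135, 135, 135, 134, 130, 116, 98, 91, 92, 90, 89]
col [212, 191, 149, 125, 134, 139, 139, 139, 138, 139, 139, 137, 124, 106, 95, 94, 93, 95, 94, 93, 92, 92, 90, 90, 89, 91, 91, 89, 89, 88, 88, 89, 88, 87, 88]
```

apply_moves --pt "-0.003 0.045 0 0 -1" --pt "-0.007 0.09 0 0 -1" --pt "-0.007 0.128 0 0 -1" --pt "-0.007 0.128 0.02 0 -1" --pt "-0.007 0.128 0.04 0 -1"

```text
time_s: 5.45
ee_pos: [562.8, -132.8, 155.8]
ee_rot: [-180.0, 0.0, 89.7]
force: [-1.6, -0.3, -0.5]
gripper_width: 21.3
gripper_force: 25.0
```

apply_moves --pt "0 0 0 0 -1" --pt "0 0 0 0 -1" --pt "0 0 0 0 -1" --pt "0 0 0 0 -1"

```text
time_s: 5.85
ee_pos: [562.2, -133.0, 158.4]
ee_rot: [179.9, 0.0, 89.7]
force: [0.4, -0.3, -0.3]
gripper_width: 21.4
gripper_force: 25.0
```

```bash
python3 - <<'E'
from h import *
for _ in range(3):
    s=env.state(); print(s['ee_pos'].round(2),s['ee_rot'].round(2),s['force'].round(2)); b=cams.grab_frame("scene")
cv2.imwrite("pics/sc5.png",b); a=cams.grab_frame("side"); cv2.imwrite("pics/sd5.png",a)
A=cam("scene"); x,y,z=s['ee_pos']; q=proj(A,(x,y,z-73)); t=proj(A,(562,-132.6,65)); print("tip",q,"notch",t)
u,v=int(q[0])-30,int(q[1])-30
B=cam("side"); q=proj(B,(x,y,z-73)); print(q); u2,v2=int(q[0])-30,int(q[1])-30
cv2.imwrite("pics/v5.png",np.hstack([cv2.resize(b[v:v+60,u:u+60],(400,400),interpolation=cv2.INTER_CUBIC),cv2.resize(a[v2:v2+60,u2:u2+60],(400,400),interpolation=cv2.INTER_CUBIC)]))
E
```

```text
[ 562.18 -133.01  158.39] [1.7987e+02 4.0000e-02 8.9650e+01] [ 0.4  -0.26 -0.32]
[ 562.09 -132.96  158.27] [1.7988e+02 3.0000e-02 8.9650e+01] [-0.26  1.26 -1.07]
[ 562.   -132.95  158.1 ] [1.799e+02 3.000e-02 8.965e+01] [ 0.36 -0.42 -0.73]
tip [256.89088761 215.88657204] notch [258.07628835 220.23452403]
[327.1512673  171.97707291]
```

View pics/v5.png

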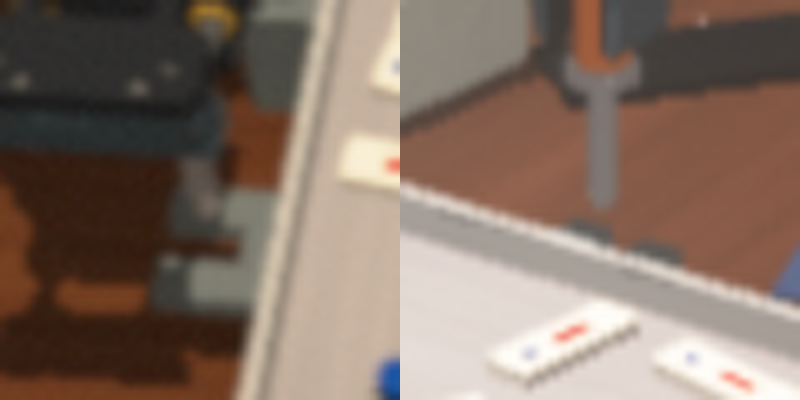

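The pin hangs upright just above the slot in both crops, with the tip at scene (256.9,215.9). I lower it in stages and watch the force.

apply_moves --pt "0 0 0.01 0 -1" --pt "0 0 0.02 0 -1" --pt "0 0 0.03 0 -1" --pt "0 0 0.03 0 -1"

```text
time_s: 6.45
ee_pos: [561.5, -132.6, 125.1]
ee_rot: [-179.9, -0.0, 89.7]
force: [1.0, -0.0, -1.5]
gripper_width: 21.7
gripper_force: 25.0
```

apply_moves --pt "0 0 0.015 0 -1" --pt "0 0 0.03 0 -1" --pt "0 0 0.038 0 -1" --pt "0 0 0.04 0 -1" --pt "0 0 0.04 0 -1"

```text
time_s: 6.95
ee_pos: [561.9, -132.8, 87.1]
ee_rot: [180.0, 0.0, 89.7]
force: [1.4, -0.6, -1.2]
gripper_width: 21.3
gripper_force: 25.0
```

apply_moves --pt "0 0 0.002 0 -1" --pt "0 0 0.003 0 -1" --pt "0 0 0.003 0 -1"

```text
time_s: 7.25
ee_pos: [561.9, -132.9, 84.4]
ee_rot: [180.0, 0.0, 89.7]
force: [1.6, -0.1, -0.3]
gripper_width: 21.3
gripper_force: 25.0
```

apply_moves --pt "0 0 0.001 0 -1" --pt "0 0 0.002 0 -1" --pt "0 0 0.002 0 -1"

```text
time_s: 7.55
ee_pos: [561.9, -132.9, 82.4]
ee_rot: [180.0, 0.0, 89.7]
force: [1.2, -0.8, 1.7]
gripper_width: 21.5
gripper_force: 25.0
```

apply_moves --pt "0 0 0.001 0 -1" --pt "0 0 0.001 0 -1" --pt "0 0 0.001 0 -0.4" --pt "0 0 0.001 0 0.2" --grip_force 8

```text
time_s: 7.95
ee_pos: [560.8, -132.6, 80.7]
ee_rot: [-179.9, -0.0, 89.7]
force: [0.6, 0.0, 0.6]
gripper_width: 32.6
gripper_force: 0.0
```

apply_moves --pt "0 0 0 0 0.4" --pt "0 0 0 0 0.4" --pt "0 0 0 0 0.4" --pt "0 0 0 0 0.4" --pt "0 0 0 0 0.4"

```text
time_s: 8.45
ee_pos: [561.6, -132.8, 81.0]
ee_rot: [-180.0, 0.0, 89.7]
force: [0.6, -0.1, 0.5]
gripper_width: 63.8
gripper_force: 0.0
```

apply_moves --pt "0 0 -0.02 0 0.6" --pt "0 0 -0.06 0 0.8" --pt "0 0 -0.11 0 1" --pt "-0.02 0 -0.16 0 1" --pt "-0.05 -0.01 -0.2 0 1"

```text
time_s: 8.95
ee_pos: [553.1, -179.5, 280.2]
ee_rot: [179.8, 0.0, 89.8]
force: [1.0, -0.2, -0.1]
gripper_width: 91.1
gripper_force: 0.0
```

apply_moves --pt "-0.05 -0.01 -0.02 0 1" --pt "-0.095 -0.02 -0.035 0 1" --pt "-0.14 -0.03 -0.04 0 1" --pt "-0.18 -0.04 -0.04 0 1" --pt "-0.19 -0.04 -0.04 0 1"

```text
time_s: 9.45
ee_pos: [509.4, -373.8, 317.1]
ee_rot: [-180.0, 0.1, 89.4]
force: [-0.1, 0.1, 0.4]
gripper_width: 91.0
gripper_force: 0.0
```

apply_moves --pt "0 0 0 0 1" --pt "0 0 0 0 1" --pt "0 0 0 0 1"

```text
time_s: 9.75
ee_pos: [511.6, -368.2, 317.5]
ee_rot: [180.0, -0.0, 89.8]
force: [0.3, 0.1, 0.1]
gripper_width: 91.3
gripper_force: 0.0
```

```bash
python3 - <<'E'
from h import *
import pickle
s=env.state(); im=cams.grab_frame("wrist"); cv2.imwrite("pics/w6.png",im); pickle.dump(s,open("w6.pkl","wb")); print(s['ee_pos'],s['ee_rot'],s['qpos'].round(1))
b=cams.grab_frame("scene"); cv2.imwrite("pics/sc6.png",b)
cv2.imwrite("pics/v6.png",np.hstack([cv2.resize(im[30:240,230:430],(500,525),interpolation=cv2.INTER_CUBIC),cv2.resize(b[150:255,240:300],(300,525),interpolation=cv2.INTER_CUBIC)]))
E
```

```text
[ 511.59931991 -368.15088191  317.49512955] [ 1.79997041e+02 -3.52574053e-02  8.97694008e+01] [-36.8  21.2  70.6   0.   88.2 -36.6]
```

View pics/v6.png

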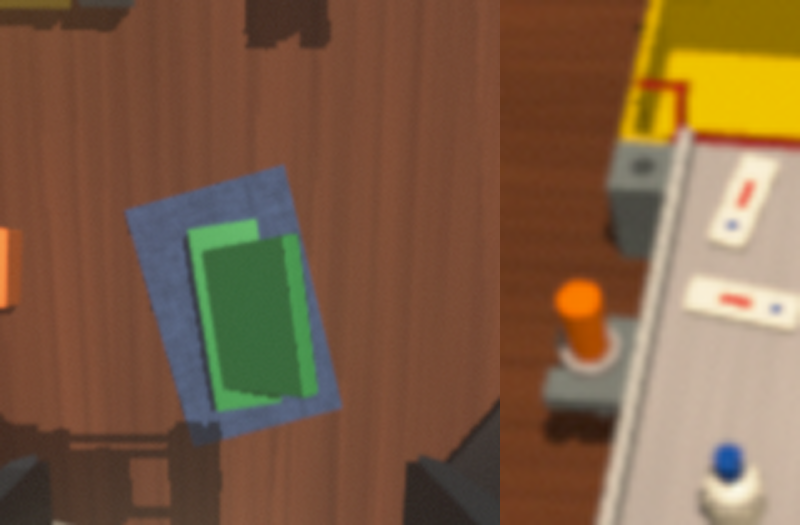

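The pin stands parked upright in the bracket. In the wrist crop the foot's front edge runs from (188,230) to (217,411), the paddle's back top edge from (298,235) to (317,394), and the mat corners are at (125,210), (284,166) and (340,408).

```bash
python3 - <<'E'
from h import *
import pickle
s=pickle.load(open("w6.pkl","rb")); C=cam("wrist",s); g=lambda p:(p[0]/2.5+230-.3,p[1]/2.5+30-.3)
P=lambda p,z: plane(C,g(p),z)[:2]
a,b,c=P((188,230),29),P((217,411),29),P((256,220),29)
print("foot",a,b,c,np.linalg.norm(a-b),np.linalg.norm(a-c)); v=b-a; ang=np.degrees(np.arctan2(v[1],v[0]))+90; print("xdir ang",ang)
u=np.array([np.cos(np.radians(ang)),np.sin(np.radians(ang))]); ctr=(a+b)/2+22*u; print("foot centre",ctr,"grip",ctr+20*u)
a,b=P((298,235),90.6),P((317,394),90.6); v=b-a; print("paddle",a,b,np.linalg.norm(v),np.degrees(np.arctan2(v[1],v[0]))+90, "expected back top x=41.9:",((a+b)/2-ctr)@u)
m=[P(p,4) for p in ((125,210),(284,166),(340,408))]; print("mat ctr",(m[0]+m[2])/2,np.linalg.norm(m[0]-m[1]),np.linalg.norm(m[1]-m[2]),np.degrees(np.arctan2(*(m[1]-m[0])[::-1])))
# cassettes in station frame from w2-like view: use scene picture
A=cam("scene"); b=cv2.imread("pics/sc6.png"); k=b[150:285,255:350]; k=cv2.resize(k,None,fx=4,fy=4,interpolation=cv2.INTER_CUBIC)
mm=cv2.inRange(cv2.cvtColor(k,cv2.COLOR_BGR2HSV),(18,10,200),(40,70,255)); cs,_=cv2.findContours(mm,cv2.RETR_EXTERNAL,cv2.CHAIN_APPROX_NONE)
o=np.array([534.5,-10]); t=np.radians(178.8); R=np.array([[np.cos(t),-np.sin(t)],[np.sin(t),np.cos(t)]])
for q in cs:
    if 700<cv2.contourArea(q)<6000:
        bx=cv2.boxPoints(cv2.minAreaRect(q)); W=np.array([plane(A,(p[0]/4+255,p[1]/4+150),71)[:2] for p in bx]); print("cas station",((W-o)@R).round(0).tolist())
print("dropper base st",((plane(A,(287,250),80)[:2]-o)@R))
E
```

```text
foot [ 487.00173741 -281.86622207] [ 504.79944593 -399.86132145] [ 530.27825981 -275.82525138] 119.32980309006665 43.69611787864172
xdir ang 8.57751001288797
foot centre [ 517.65452169 -337.5825329 ] grip [ 537.43082172 -334.59958848]
paddle [ 551.03120215 -287.21678484] [ 563.88265928 -376.61852505] 90.32071248308704 8.180202862909283 expected back top x=41.9: 40.20211992578904
mat ctr [ 517.84170501 -335.48030853] 109.3825742896408 168.67826225101257 14.645158649576054
cas station [[-103.0, 52.0], [-94.0, 26.0], [-113.0, 19.0], [-122.0, 45.0]]
cas station [[2.0, -6.0], [24.0, -13.0], [-3.0, -70.0], [-25.0, -63.0]]
cas station [[-4.0, 78.0], [20.0, 77.0], [10.0, 14.0], [-14.0, 16.0]]
cas station [[38.0, -48.0], [102.0, -55.0], [97.0, -78.0], [34.0, -71.0]]
cas station [[47.0, 17.0], [108.0, -5.0], [94.0, -26.0], [34.0, -2.0]]
cas station [[44.0, 73.0], [108.0, 59.0], [97.0, 37.0], [34.0, 52.0]]
dropper base st [-118.53287335   32.87620912]
```

apply_moves --pt "0.018 0.014 0.04 -0.1 1" --pt "0.035 0.028 0.085 -0.15 1" --pt "0.035 0.028 0.13 -0.15 1" --pt "0.035 0.028 0.16 -0.15 1" --pt "0.035 0.028 0.17 -0.15 1"

```text
time_s: 10.35
ee_pos: [537.9, -332.6, 143.8]
ee_rot: [-179.7, -0.3, 98.3]
force: [-0.3, 0.2, -0.5]
gripper_width: 91.4
gripper_force: 0.0
```

apply_moves --pt "0 0 0 0 1" --pt "0 0 0 0 1" --pt "0 0 0 0 1"

```text
time_s: 10.65
ee_pos: [540.5, -335.8, 149.9]
ee_rot: [179.8, 0.2, 98.3]
force: [-1.0, 0.3, 0.1]
gripper_width: 91.4
gripper_force: 0.0
```

apply_moves --pt "0.002 0 0.04 0 1" --pt "0.002 0 0.075 0 1" --pt "0.002 0 0.091 0 0.5" --pt "0.002 0 0.091 0 -0.3" --pt "0.002 0 0.091 0 -0.6" --grip_force 4

```text
time_s: 11.15
ee_pos: [540.0, -333.8, 58.1]
ee_rot: [179.9, 0.1, 98.2]
force: [1.0, -0.1, 1.2]
gripper_width: 70.1
gripper_force: 0.0
```

apply_moves --pt "0 0 0 0 -0.6" --pt "0 0 0 0 -0.6" --pt "0 0 0 0 -0.6" --pt "0 0 0 0 -0.6"

```text
time_s: 11.55
ee_pos: [539.2, -333.2, 57.1]
ee_rot: [180.0, 0.0, 98.2]
force: [-0.8, 0.1, 0.0]
gripper_width: 38.1
gripper_force: 0.0
```

apply_moves --pt "0 0 0 0 -1" --pt "0 0 0 0 -1" --pt "0 0 0 0 -1"

```text
time_s: 11.85
ee_pos: [539.3, -333.2, 56.9]
ee_rot: [180.0, 0.0, 98.3]
force: [-0.0, 0.5, 4.1]
gripper_width: 37.3
gripper_force: 4.0
```

apply_moves --pt "0 0 0 0 -1" --pt "0 0 0 0 -1" --pt "0 0 0 0 -1"

```text
time_s: 12.15
ee_pos: [539.3, -333.2, 56.9]
ee_rot: [180.0, 0.0, 98.3]
force: [0.7, -0.0, 5.4]
gripper_width: 37.3
gripper_force: 4.4
```

apply_moves --pt "0 0 -0.003 0 -1" --pt "0 0 -0.006 0 -1" --pt "0 0 -0.01 0 -1" --pt "0 0 -0.01 0 -1" --pt "0 0 -0.01 0 -1" --grip_force 8

```text
time_s: 12.65
ee_pos: [539.0, -332.9, 66.7]
ee_rot: [180.0, -0.0, 98.2]
force: [-1.9, -0.0, 3.2]
gripper_width: 28.0
gripper_force: 7.9
```

apply_moves --pt "0 0 -0.004 0 -1" --pt "0 0 -0.008 0 -1" --pt "0 0 -0.012 0 -1" --pt "0 0 -0.015 0 -1" --pt "0 0 -0.015 0 -1" --grip_force 12

```text
time_s: 13.15
ee_pos: [539.6, -333.0, 81.6]
ee_rot: [179.9, 0.0, 98.2]
force: [-0.2, 0.5, -2.4]
gripper_width: 12.0
gripper_force: 12.0
```

apply_moves --pt "0 0 0 0 -1" --pt "0 0 0 0 -1" --pt "0 0 0 0 -1"

```text
time_s: 13.45
ee_pos: [538.9, -332.9, 81.1]
ee_rot: [-180.0, -0.0, 98.2]
force: [-0.5, 0.1, -2.6]
gripper_width: 11.8
gripper_force: 12.0
```

apply_moves --pt "0 0 0 0 -1" --pt "0 0 -0.03 0 -1" --pt "0 0 -0.065 0 -1" --pt "0 0 -0.1 0 -1" --pt "0 0 -0.134 0 -1" --grip_force 40

```text
time_s: 13.95
ee_pos: [538.9, -332.9, 216.8]
ee_rot: [180.0, 0.0, 98.2]
force: [-0.0, -0.0, -3.0]
gripper_width: 11.4
gripper_force: 40.0
```

apply_moves --pt "0.02 0.004 0 0 -1" --pt "0.05 0.01 0 0 -1" --pt "0.085 0.017 0 0 -1" --pt "0.12 0.024 0 0 -1" --pt "0.155 0.031 0 0 -1"

```text
time_s: 14.45
ee_pos: [546.3, -172.5, 213.6]
ee_rot: [-179.9, -0.1, 98.2]
force: [0.7, 0.0, -3.2]
gripper_width: 11.6
gripper_force: 40.0
```

apply_moves --pt "0.035 0.007 0 0.05 -1" --pt "0.07 0.014 0 0.1 -1" --pt "0.1 0.02 0 0.164 -1" --pt "0.125 0.025 0 0.164 -1" --pt "0.137 0.028 0 0.164 -1"

```text
time_s: 14.95
ee_pos: [554.1, -32.6, 213.9]
ee_rot: [-179.8, -0.1, 89.0]
force: [0.1, -0.3, -2.1]
gripper_width: 11.9
gripper_force: 40.0
```

apply_moves --pt "0 0 0 0 -1" --pt "0 0 0 0 -1" --pt "0 0 0 0 -1"

```text
time_s: 15.25
ee_pos: [555.3, -36.6, 215.1]
ee_rot: [-180.0, 0.0, 88.8]
force: [-0.4, 0.3, -2.8]
gripper_width: 11.8
gripper_force: 40.0
```

```bash
python3 - <<'E'
from h import *
s=env.state(); print(s['ee_pos'],s['ee_rot'],s['force'])
a=cams.grab_frame("side"); b=cams.grab_frame("scene"); cv2.imwrite("pics/sd7.png",a); cv2.imwrite("pics/sc7.png",b)
cv2.imwrite("pics/v7.png",np.hstack([cv2.resize(a[60:260,230:430],(400,400),interpolation=cv2.INTER_CUBIC),cv2.resize(b[120:280,230:390],(400,400),interpolation=cv2.INTER_CUBIC)]))
E
```

```text
[555.30040921 -36.62893417 215.0890401 ] [-1.79973416e+02  3.50268982e-02  8.87899026e+01] [-0.43687592  0.26852173 -2.78053673]
```

View pics/v7.png

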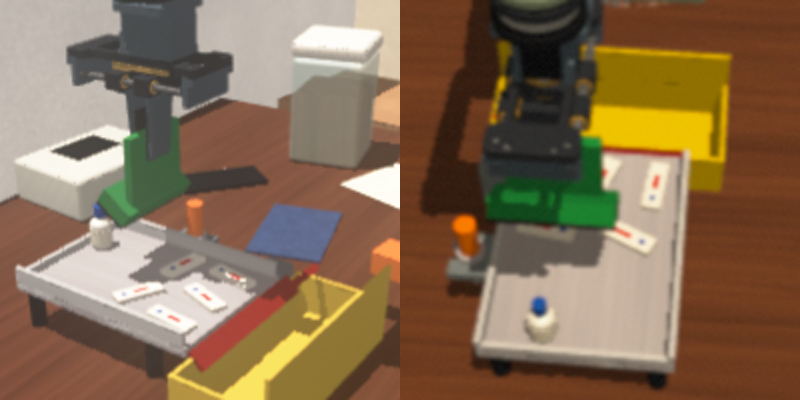

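apply_moves --pt "0 0 0.025 0 -1" --pt "0 0 0.05 0 -1" --pt "0 0 0.07 0 -1" --pt "0 0 0.07 0 -1" --pt "0 0 0.07 0 -1"

```text
time_s: 15.85
ee_pos: [555.8, -36.2, 145.7]
ee_rot: [180.0, 0.0, 88.8]
force: [-0.7, 0.8, -3.6]
gripper_width: 12.0
gripper_force: 40.0
```

```bash
python3 - <<'E'
from h import *
s=env.state(); print(s['ee_pos'],s['force'])
a=cams.grab_frame("side"); b=cams.grab_frame("scene"); cv2.imwrite("pics/sd8.png",a)
cv2.imwrite("pics/v8.png",np.hstack([cv2.resize(a[130:230,260:380],(480,400),interpolation=cv2.INTER_CUBIC),cv2.resize(b[150:230,255:319],(320,400),interpolation=cv2.INTER_CUBIC)]))
B=cam("side")
x,y,z=s['ee_pos']
for d in (50,55,60,65):print(d,[((proj(B,(x+3,y+k,z-d))-[260,130])*4).round(0).tolist() for k in (60,-60)])
print("on tray",[((proj(B,(x+3,y+k,65))-[260,130])*4).round(0).tolist() for k in (60,-60)])
E
```

```text
[555.81991812 -36.17223356 145.74181651] [-0.70852726  0.7518045  -3.62051093]
50 [[122.0, 250.0], [240.0, 175.0]]
55 [[123.0, 258.0], [240.0, 182.0]]
60 [[123.0, 265.0], [240.0, 189.0]]
65 [[123.0, 272.0], [240.0, 196.0]]
on tray [[125.0, 295.0], [241.0, 218.0]]
```

View pics/v8.png

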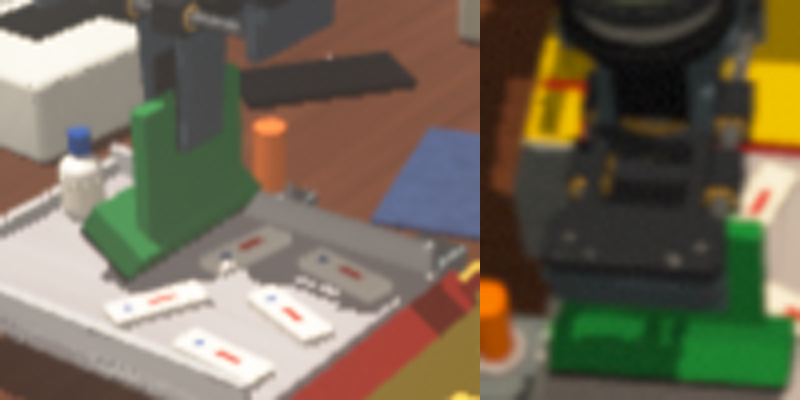

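The side crop shows the foot nose-down with its front edge at (127,279), about 10 mm above the tray and behind the cassettes. I lower it until contact.

apply_moves --pt "0 0 0.004 0 -1" --pt "0 0 0.007 0 -1" --pt "0 0 0.007 0 -1" --pt "0 0 0.007 0 -1"

```text
time_s: 16.35
ee_pos: [556.0, -35.6, 139.0]
ee_rot: [179.9, 0.0, 88.9]
force: [1.0, -0.3, 0.7]
gripper_width: 11.4
gripper_force: 40.0
```

apply_moves --pt "0 0 0.001 0 -1" --pt "0 0 0.002 0 -1" --pt "0 0 0.002 0 -1" --pt "0 0 0.002 0 -1"

```text
time_s: 16.75
ee_pos: [556.0, -35.6, 138.8]
ee_rot: [179.9, 0.0, 88.9]
force: [-2.2, -0.4, 11.4]
gripper_width: 11.8
gripper_force: 40.0
```

apply_moves --pt "0 0 0.001 0 -1" --pt "0 0 0.002 0 -1" --pt "0 0 0.002 0 -1" --pt "0 0 0.002 0 -1"

```text
time_s: 17.15
ee_pos: [556.0, -35.6, 138.7]
ee_rot: [179.8, 0.0, 88.9]
force: [-6.2, 0.8, 21.4]
gripper_width: 11.6
gripper_force: 40.0
```

```bash
python3 - <<'E'
from h import *
for _ in range(2):
    s=env.state(); a=cams.grab_frame("side"); print(s['ee_pos'],s['ee_rot'],s['force'].round(1),s['torque'].round(2),s['qpos'].round(1))
m=cv2.inRange(cv2.cvtColor(a,cv2.COLOR_BGR2HSV),(50,80,20),(85,255,255)); k=max(cv2.findContours(m,0,2)[0],key=cv2.contourArea)
h=cv2.convexHull(k)[:,0]; print(cv2.approxPolyDP(cv2.convexHull(k),1.0,True)[:,0].tolist())
B=cam("side"); x,y,z=s['ee_pos']
R=lambda a,p:(x+3+a, y-1.3+p)
for d in (56,62,68,74): print(d,[proj(B,(x+dx,y-1.3+k,z-d+dz)).round(1).tolist() for k in (60,-60) for dx,dz in ((3,0),(-11,20.5),(39,25))])
E
```

```text
[556.0378283  -35.6138967  138.67777416] [1.79805512e+02 2.32522779e-02 8.88575190e+01] [-6.2  0.8 21.4] [-0.03  1.34  0.01] [-4.8 20.  98.7 -0.  61.1 -3.7]
[556.04018433 -35.59875778 138.6855582 ] [1.79802132e+02 2.45103044e-02 8.88619274e+01] [-5.5  0.1 21.5] [-0.03  1.34 -0.07] [-4.8 20.  98.7 -0.  61.1 -3.7]
[[318, 149], [323, 179], [292, 201], [290, 200], [281, 189], [293, 160]]
56 [[290.9, 197.2], [295.2, 191.2], [278.6, 184.0], [320.2, 178.2], [324.5, 172.3], [308.7, 166.2]]
62 [[291.1, 199.4], [295.3, 193.4], [278.8, 186.3], [320.2, 180.3], [324.6, 174.5], [308.7, 168.3]]
68 [[291.2, 201.6], [295.4, 195.7], [279.0, 188.5], [320.3, 182.4], [324.6, 176.6], [308.8, 170.3]]
74 [[291.3, 203.8], [295.5, 197.9], [279.1, 190.7], [320.3, 184.4], [324.6, 178.7], [308.9, 172.4]]
```

apply_moves --pt "0 0 -0.003 0 -1" --pt "0 -0.01 -0.003 0 -1" --pt "0 -0.025 -0.003 0 -1" --pt "0 -0.04 -0.003 0 -1" --pt "0 -0.055 -0.003 0 -1"

```text
time_s: 17.75
ee_pos: [502.9, -34.6, 138.8]
ee_rot: [179.5, 0.0, 88.9]
force: [4.3, -0.3, 6.3]
gripper_width: 12.2
gripper_force: 40.0
```

apply_moves --pt "0 -0.015 0 0 -1" --pt "0 -0.03 0 0 -1" --pt "0 -0.045 0 0 -1" --pt "0 -0.055 0 0 -1" --pt "0 -0.065 0 0 -1"

```text
time_s: 18.25
ee_pos: [437.8, -33.4, 138.8]
ee_rot: [179.5, 0.0, 88.9]
force: [4.4, -0.0, 6.4]
gripper_width: 11.4
gripper_force: 40.0
```

apply_moves --pt "0 -0.01 0 0 -1" --pt "0 -0.018 0 0 -1" --pt "0 -0.025 0 0 -1" --pt "0 -0.032 0 0 -1" --pt "0 -0.032 0 0 -1"

```text
time_s: 18.75
ee_pos: [400.4, -32.3, 136.2]
ee_rot: [-179.7, -0.0, 88.9]
force: [0.8, -0.4, -3.6]
gripper_width: 11.4
gripper_force: 40.0
```

```bash
cat > tray.py <<'E'
from h import *
o=np.array([534.4,-10]); t=np.radians(178.83); R=np.array([[np.cos(t),-np.sin(t)],[np.sin(t),np.cos(t)]])
def w2s(p): return (np.asarray(p)[:2]-o)@R
if __name__=="__main__":
    s=env.state(); print(s['ee_pos'].round(1),s['force'].round(1),w2s(s['ee_pos']))
    for n in ("scene","side"):
        b=cams.grab_frame(n); A=cam(n); f=4; k=cv2.resize(b,None,fx=f,fy=f,interpolation=cv2.INTER_CUBIC)
        H=cv2.cvtColor(k,cv2.COLOR_BGR2HSV); m=cv2.inRange(H,(0,130,110),(4,255,255))|cv2.inRange(H,(174,130,110),(180,255,255))
        cs,_=cv2.findContours(m,cv2.RETR_EXTERNAL,cv2.CHAIN_APPROX_NONE)
        for q in cs:
            if cv2.contourArea(q)>40:
                c=q[:,0].mean(0)/f; p=w2s(plane(A,c,71)); print(n,"red st",p.round(0),"if bin floor",w2s(plane(A,c,15)).round(0),"area",cv2.contourArea(q)/f/f) if abs(p[0])<330 and abs(p[1])<170 else 0
E
python3 tray.py
```

```text
[400.4 -32.3 136.2] [ 0.8 -0.4 -3.6] [133.49250449  24.98286737]
scene red st [110. -63.] if bin floor [155. -61.] area 10.125
side red st [141. -83.] if bin floor [ 95. -15.] area 247.03125
side red st [146.  77.] if bin floor [100. 163.] area 14.9375
side red st [144. 117.] if bin floor [ 98. 208.] area 25.28125
```

apply_moves --pt "0 0 -0.025 0 -1" --pt "0 0.03 -0.045 0 -1" --pt "0.02 0.075 -0.045 0 -1" --pt "0.04 0.12 -0.045 0 -1" --pt "0.052 0.155 -0.045 0 -1"

```text
time_s: 19.35
ee_pos: [562.0, 17.7, 181.8]
ee_rot: [180.0, -0.0, 88.9]
force: [0.0, -0.3, -2.4]
gripper_width: 11.3
gripper_force: 40.0
```

apply_moves --pt "0 0.014 0 0 -1" --pt "0 0.014 0 0 -1" --pt "0 0.014 0 0 -1" --pt "0 0.014 0 0 -1"

```text
time_s: 19.75
ee_pos: [572.1, 15.8, 182.0]
ee_rot: [-179.9, 0.0, 88.8]
force: [0.5, -0.3, -2.3]
gripper_width: 11.6
gripper_force: 40.0
```

```bash
python3 tray.py
```

```text
[572.1  15.8 182. ] [ 0.5 -0.3 -2.3] [-37.18314932 -26.57911459]
scene red st [110. -73.] if bin floor [155. -72.] area 6.15625
scene red st [111.  65.] if bin floor [156.  76.] area 15.90625
side red st [142.  -1.] if bin floor [95. 76.] area 651.96875
```

apply_moves --pt "0 0 0.02 0 -1" --pt "0 0 0.035 0 -1" --pt "0 0 0.04 0 -1" --pt "0 0 0.043 0 -1" --pt "0 0 0.044 0 -1"

```text
time_s: 20.35
ee_pos: [573.4, 16.0, 139.0]
ee_rot: [180.0, 0.0, 88.8]
force: [-1.9, -0.5, 0.1]
gripper_width: 11.5
gripper_force: 40.0
```

apply_moves --pt "0 0 0 0 -1" --pt "0 0 0 0 -1"

```text
time_s: 20.55
ee_pos: [574.0, 16.1, 139.1]
ee_rot: [179.9, 0.0, 88.9]
force: [-0.3, -0.2, -1.3]
gripper_width: 11.4
gripper_force: 40.0
```

apply_moves --pt "0 0 0.0015 0 -1" --pt "0 -0.015 0.0015 0 -1" --pt "0 -0.03 0.0015 0 -1" --pt "0 -0.045 0.0015 0 -1" --pt "0 -0.06 0.0015 0 -1"

```text
time_s: 21.05
ee_pos: [516.1, 17.3, 138.9]
ee_rot: [179.5, 0.0, 88.9]
force: [3.7, 0.3, 2.3]
gripper_width: 11.8
gripper_force: 40.0
```

apply_moves --pt "0 -0.015 0 0 -1" --pt "0 -0.03 0 0 -1" --pt "0 -0.045 0 0 -1" --pt "0 -0.06 0 0 -1" --pt "0 -0.075 0 0 -1"

```text
time_s: 21.55
ee_pos: [441.4, 18.8, 138.9]
ee_rot: [179.5, -0.0, 88.9]
force: [2.7, -0.9, 2.3]
gripper_width: 11.8
gripper_force: 40.0
```

apply_moves --pt "0 -0.01 0 0 -1" --pt "0 -0.02 0 0 -1" --pt "0 -0.028 0 0 -1" --pt "0 -0.036 0 0 -1" --pt "0 -0.036 0 0 -1"

```text
time_s: 22.05
ee_pos: [399.5, 19.5, 135.8]
ee_rot: [-179.7, 0.0, 88.9]
force: [-0.7, -0.6, -2.2]
gripper_width: 11.8
gripper_force: 40.0
```

```bash
python3 tray.py
```

```text
[399.5  19.5 135.8] [-0.7 -0.6 -2.2] [135.46036669 -26.73373236]
scene red st [111.  63.] if bin floor [156.  73.] area 20.3125
side red st [ 144. -104.] if bin floor [ 97. -39.] area 69.0
side red st [150. -25.] if bin floor [104.  50.] area 7.5625
side red st [144.  74.] if bin floor [ 98. 159.] area 157.65625
```

apply_moves --pt "0 0 -0.03 0 -1" --pt "0 0 -0.06 0 -1" --pt "-0.02 0.006 -0.08 0 -1" --pt "-0.06 0.017 -0.08 0 -1" --pt "-0.1 0.028 -0.08 0 -1"

```text
time_s: 22.65
ee_pos: [429.3, -82.0, 217.4]
ee_rot: [179.9, 0.0, 89.0]
force: [0.3, 0.9, -3.4]
gripper_width: 11.8
gripper_force: 40.0
```

apply_moves --pt "-0.04 0.011 0 0 -1" --pt "-0.08 0.022 0 0 -1" --pt "-0.12 0.033 0 0 -1" --pt "-0.16 0.044 0 0 -1" --pt "-0.195 0.054 0 0 -1"

```text
time_s: 23.15
ee_pos: [478.8, -279.3, 215.9]
ee_rot: [-179.9, -0.0, 88.8]
force: [1.2, 0.9, -3.1]
gripper_width: 12.0
gripper_force: 40.0
```

apply_moves --pt "-0.03 0.008 0 -0.1 -1" --pt "-0.05 0.014 0 -0.2 -1" --pt "-0.064 0.017 0 -0.274 -1" --pt "-0.064 0.017 0 -0.274 -1" --pt "-0.064 0.017 0 -0.274 -1"

```text
time_s: 23.65
ee_pos: [494.0, -340.9, 215.9]
ee_rot: [-179.9, -0.1, 104.4]
force: [-0.8, 0.6, -2.3]
gripper_width: 11.4
gripper_force: 40.0
```

```bash
cat > chk.py <<'E'
from tray import *
s=env.state(); print(s['ee_pos'].round(1),s['ee_rot'].round(1),s['force'].round(1))
for n in ("scene","side"):
    b=cams.grab_frame(n); cv2.imwrite(f"pics/chk_{n}_{s['time_s']:.1f}.png",b); A=cam(n)
    # rectified top view of tray plane, 1 mm/px: rows = station x -140..240, cols = station y -130..130
    X,Y=np.meshgrid(np.arange(-130,131),np.arange(-140,241)); 
    W=np.stack([X*0,X*0,X*0+65.],-1).astype(float); W[...,:2]=np.stack([Y,X],-1)@R.T+o
    c,Rc,e=A; v=(W-e)@Rc; u=v[...,:2]/v[...,2:]; u=u*(1+c['k1']*(u**2).sum(-1,keepdims=True)); px=(u*c['mtx'][0,0]+c['mtx'][:2,2]).astype(np.float32)
    t=cv2.remap(b,px[...,0],px[...,1],cv2.INTER_LINEAR); H=cv2.cvtColor(t,cv2.COLOR_BGR2HSV)
    g=cv2.cvtColor(t,cv2.COLOR_BGR2GRAY)
    for nm,m in (("bright",cv2.inRange(g,205,255)),("redwin",cv2.inRange(H,(0,110,120),(7,255,255))|cv2.inRange(H,(172,110,120),(180,255,255)))):
        k,l,st,ce=cv2.connectedComponentsWithStats(m)
        print(n,nm,[(int(st[i,4]),"x",int(ce[i][1]-140),"y",int(ce[i][0]-130)) for i in range(1,k) if st[i,4]>25])
E
python3 chk.py
```

```text
[ 494.  -340.9  215.9] [-1.799e+02 -1.000e-01  1.044e+02] [-0.8  0.6 -2.3]
scene bright [(245, 'x', -103, 'y', 36), (1948, 'x', 148, 'y', -62), (1804, 'x', 144, 'y', 49)]
scene redwin [(1144, 'x', 116, 'y', 3)]
side bright [(38138, 'x', -7, 'y', 6), (162, 'x', -48, 'y', 123), (33, 'x', -26, 'y', 123), (45, 'x', 84, 'y', 123), (4341, 'x', 200, 'y', -43), (46, 'x', 211, 'y', 117)]
side redwin [(6742, 'x', 134, 'y', -1)]
```

```bash
cat > chk2.py <<'E'
from tray import *
import sys
def rect(b,A,z,x0,x1,y0,y1,f=1):
    X,Y=np.meshgrid(np.arange(y0,y1+.1,1/f),np.arange(x0,x1+.1,1/f)); W=np.zeros(X.shape+(3,)); W[...,2]=z; W[...,:2]=np.stack([Y,X],-1)@R.T+o
    c,Rc,e=A; v=(W-e)@Rc; u=v[...,:2]/v[...,2:]; u=u*(1+c['k1']*(u**2).sum(-1,keepdims=True)); px=(u*c['mtx'][0,0]+c['mtx'][:2,2]).astype(np.float32)
    return cv2.remap(b,px[...,0],px[...,1],cv2.INTER_CUBIC)
if __name__=="__main__":
    b=cv2.imread(sys.argv[1]); A=cam("scene")
    t=rect(b,A,65,-132,112,-84,84); d=np.abs(t.astype(int)-np.median(t.reshape(-1,3),0)).max(-1); m=(d>35).astype(np.uint8)
    k,l,st,ce=cv2.connectedComponentsWithStats(m); print("tray odd",[(int(st[i,4]),(st[i,:4]-[84,132,0,0]).tolist()) for i in range(1,k) if st[i,4]>12])
    t=rect(b,A,12,118,236,-130,130); H=cv2.cvtColor(t,cv2.COLOR_BGR2HSV)
    m=cv2.inRange(H,(0,0,110),(179,110,255)); k,l,st,ce=cv2.connectedComponentsWithStats(m)
    print("bin white",[(int(st[i,4]),"y0,x0,dy,dx",(st[i,:4]+[-130,118,0,0]).tolist()) for i in range(1,k) if st[i,4]>40])
    s=t[::5,::5]; hs=cv2.cvtColor(s,cv2.COLOR_BGR2HSV)
    for r in hs: print("".join("W" if p[1]<110 and p[2]>110 else "r" if (p[0]<8 or p[0]>172) and p[1]>110 else "b" if 95<p[0]<130 else "." for p in r))
E
python3 chk2.py pics/chk_scene_23.6.png || ls pics
```

```text
tray odd [(318, [23, -129, 32, 23]), (197, [28, -111, 22, 19]), (350, [34, -100, 18, 24]), (46, [-84, 111, 42, 2]), (36, [-37, 112, 36, 1]), (35, [6, 112, 35, 1]), (25, [46, 112, 25, 1])]
bin white [(8795, 'y0,x0,dy,dx', [-97, 118, 228, 50]), (2144, 'y0,x0,dy,dx', [-80, 164, 42, 54]), (2079, 'y0,x0,dy,dx', [18, 164, 70, 61])]
.......WWWWWWWWWWWWWWWWWWWWWWWWWWWWWWWWWWWWWWWWWWW...
.......WWWWWWWWWWWWWWWWWWWWWWWWWWWWWWWWWWWWWWWWWWWWWW
.......WWWWWWWWWWWWWWWWWWWWWWWWWWWWWWWWWWWWWWWWWWWWWW
.......WWWWWWWWWWWWWWWWWWWWWWWWWWWWWWWWWWWWWWWWWWWW..
.......WWWWWWWWWWWWWWWWWWWWWWWWWWWWWWWWWWWWWWWWWWWW..
.......WWWWWWWWWWWWWWWWWWWWWWWWWWWWWWWWWWWWWWWWWWWWW.
.......WWWWWWWWWWWWWWWWWWWWWWWWWWWWWWWWWWWWWWWWWWWWWW
.......WWWWWWWWWWWWWWWWWWWWWWWWWWWWWWWWWWWWWWWWWWWWWW
.......WWrrrrrrrrrrrrrrrrrrrrrrrrrrrrrrrrrrrrrrWW....
.......WW..rrrrrrrr...........rrrrrrrrrrrrrr...WW....
...........WWWWWWW............WWWWWWWWWWWWWW.........
..........WWWWWWWWW............WWWWWWWWWWWWW.........
..........WWWWWWWWW..............WWWWWWWWWWW.........
..........WWWWWWWWW................WWWWWWWWW.........
..........WWWWWWWWW.................WWWWWWW..........
..........WWWWWWWWW.................WWWWW............
..........WWWWWWWWW.................WWWW.............
..........WWWWWWWWW.................WWWW.............
..........WWWWWWWWW................WWWWW.............
...........WWWWWWW.................WWWWW.............
...................................WWWW..............
.....................................WW..............
.....................................................
.....................................................
```

apply_moves --pt "0 0 0.035 0 -1" --pt "0 0 0.07 0 -1" --pt "0 0 0.1 0 -1" --pt "0 0 0.125 0 -1" --pt "0 0 0.132 0 -1"

```text
time_s: 24.25
ee_pos: [492.6, -339.2, 82.3]
ee_rot: [-179.8, -0.3, 104.6]
force: [-1.0, -0.3, -2.7]
gripper_width: 11.9
gripper_force: 40.0
```

apply_moves --pt "0 0 0 0 -1" --pt "0 0 0 0 -1" --pt "0 0 0 0 -1"

```text
time_s: 24.55
ee_pos: [495.4, -342.0, 86.8]
ee_rot: [179.9, 0.2, 104.6]
force: [-0.2, -0.3, -3.2]
gripper_width: 12.2
gripper_force: 40.0
```

apply_moves --pt "0.002 -0.0035 0.003 0 -1" --pt "0.002 -0.0035 0.006 0 -1" --pt "0.002 -0.0035 0.008 0 -1" --pt "0.002 -0.0035 0.0085 0 -1" --pt "0.002 -0.0035 0.0085 0 -1"

```text
time_s: 25.05
ee_pos: [490.3, -340.3, 77.9]
ee_rot: [-180.0, 0.0, 104.5]
force: [-2.3, 1.9, 6.0]
gripper_width: 11.9
gripper_force: 40.0
```

apply_moves --pt "0 0 0 0 -0.6" --pt "0 0 0 0 -0.5" --pt "0 0 0 0 -0.3" --pt "0 0 0 0 -0.1" --pt "0 0 0 0 0.1" --grip_force 5

```text
time_s: 25.55
ee_pos: [490.5, -340.4, 76.2]
ee_rot: [-180.0, -0.0, 104.5]
force: [-0.3, 0.5, -0.7]
gripper_width: 43.8
gripper_force: 0.2
```

apply_moves --pt "0 0 0 0 0.3" --pt "0 0 0 0 0.5" --pt "0 0 0 0 0.7" --pt "0 0.003 0 0 0.9" --pt "0 0.006 0 0 1"

```text
time_s: 26.05
ee_pos: [496.5, -338.8, 76.4]
ee_rot: [180.0, 0.0, 104.5]
force: [0.6, 0.3, 0.1]
gripper_width: 84.1
gripper_force: 0.2
```

apply_moves --pt "0 0.005 0 0 1" --pt "0 0.01 0 0 1" --pt "0 0.015 0 0 1" --pt "0 0.02 0 0 1" --pt "0 0.022 0 0 1"

```text
time_s: 26.55
ee_pos: [518.2, -333.2, 76.4]
ee_rot: [180.0, 0.0, 104.6]
force: [-0.0, -0.2, 0.1]
gripper_width: 91.2
gripper_force: 0.0
```

apply_moves --pt "0 0 0 0 1" --pt "0 0 0 0 1"

```text
time_s: 26.75
ee_pos: [517.4, -333.3, 76.4]
ee_rot: [-180.0, -0.0, 104.6]
force: [0.0, -0.2, 0.2]
gripper_width: 91.4
gripper_force: 0.0
```

```bash
cat > grn.py <<'E'
from h import *
s=env.state(); print(s['time_s'],s['ee_pos'].round(1),s['force'].round(1))
for n in ("scene","side","wrist"):
    a=cams.grab_frame(n); cv2.imwrite(f"pics/g_{n}.png",a)
    m=cv2.inRange(cv2.cvtColor(a,cv2.COLOR_BGR2HSV),(50,80,20),(85,255,255)); q=cv2.findContours(m,0,2)[0]
    if q: k=max(q,key=cv2.contourArea); print(n,cv2.contourArea(k),cv2.approxPolyDP(cv2.convexHull(k),1.5,True)[:,0].tolist())
E
python3 grn.py; python3 - <<'E'
from h import *
# predicted outline for standing scraper at mat centre, yaw 194.6, vs original images
def pts(c,yaw):
    T=np.radians(yaw); M=np.array([[np.cos(T),-np.sin(T),0],[np.sin(T),np.cos(T),0],[0,0,1]])
    L=[(x,y,z) for x in(-22,22) for y in(-60,60) for z in (0,25)]+[(x,y,z) for x,z in((-32,93.4),(-42,86.6)) for y in (-46,46)]
    return [M@np.array(p)+[c[0],c[1],4] for p in L]
for c,yaw in (((515.5,-337),188.4),((516,-336),194.6)):
    for n in("scene","side"):
        A=cam(n); P=np.float32([proj(A,p) for p in pts(c,yaw)]); print(yaw,n,cv2.convexHull(P)[:,0].round(0).tolist())
for n in("scene","side"):
    a=cv2.imread(f"pics/{n}0.png"); m=cv2.inRange(cv2.cvtColor(a,cv2.COLOR_BGR2HSV),(50,80,20),(85,255,255)); k=max(cv2.findContours(m,0,2)[0],key=cv2.contourArea); print("orig",n,cv2.approxPolyDP(cv2.convexHull(k),1.5,True)[:,0].tolist())
E
```

```text
26.75 [ 517.4 -333.3   76.4] [ 0.  -0.2  0.2]
scene 582.5 [[212, 201], [213, 216], [196, 220], [170, 223], [165, 209], [194, 202]]
side 576.5 [[371, 142], [389, 162], [388, 169], [380, 183], [367, 180], [363, 151]]
wrist 8293.5 [[386, 176], [382, 243], [291, 242], [288, 169], [289, 144], [344, 144]]
188.4 scene [[214.0, 207.0], [213.0, 220.0], [169.0, 222.0], [166.0, 217.0], [163.0, 210.0], [162.0, 206.0], [168.0, 204.0], [212.0, 201.0]]
188.4 side [[392.0, 161.0], [392.0, 169.0], [378.0, 185.0], [364.0, 182.0], [360.0, 152.0], [372.0, 141.0], [375.0, 140.0]]
194.6 scene [[214.0, 218.0], [170.0, 225.0], [167.0, 220.0], [165.0, 212.0], [164.0, 207.0], [168.0, 207.0], [211.0, 200.0], [213.0, 205.0]]
194.6 side [[390.0, 161.0], [390.0, 168.0], [380.0, 185.0], [366.0, 183.0], [361.0, 153.0], [370.0, 141.0], [373.0, 140.0]]
orig scene [[212, 204], [211, 219], [169, 222], [162, 209], [163, 206], [173, 204], [211, 202]]
orig side [[372, 141], [376, 143], [390, 161], [390, 166], [378, 182], [375, 181], [362, 152]]
```

apply_moves --pt "0 0 -0.02 0 1" --pt "0 0 -0.06 0 1" --pt "0 0 -0.11 0 1" --pt "-0.015 0 -0.16 0 1" --pt "-0.035 0 -0.21 0 1"

```text
time_s: 27.4
ee_pos: [525.4, -364.7, 283.5]
ee_rot: [180.0, 0.0, 104.6]
force: [0.7, -0.4, 0.4]
gripper_width: 90.9
gripper_force: 0.0
```

apply_moves --pt "0 0 -0.03 0 1" --pt "0 0 -0.03 0 1" --pt "0 0 -0.03 0 1" --pt "0 0 -0.03 0 1" --pt "0 0 -0.03 0 1"

```text
time_s: 27.9
ee_pos: [525.2, -364.5, 308.8]
ee_rot: [-179.9, -0.2, 104.6]
force: [0.7, -0.6, -0.2]
gripper_width: 91.1
gripper_force: 0.0
```

```bash
python3 grn.py; python3 - <<'E'
from h import *
s=env.state(); im=cams.grab_frame("wrist"); C=cam("wrist",s); print(s['ee_pos'],s['ee_rot'])
H=cv2.cvtColor(im,cv2.COLOR_BGR2HSV)
for n,lo,hi,z in (("green",(50,60,20),(85,255,255),29),("mat",(105,60,40),(125,255,255),4)):
    m=cv2.inRange(H,lo,hi); m[235:]=0; k=max(cv2.findContours(m,0,2)[0],key=cv2.contourArea); k=cv2.approxPolyDP(cv2.convexHull(k),1.5,True)[:,0]
    print(n,[(p.tolist(),plane(C,p,z)[:2].round(0).tolist()) for p in k])
# expected outline
T=np.radians(194.6); M=np.array([[np.cos(T),-np.sin(T),0],[np.sin(T),np.cos(T),0],[0,0,1]])
L=[(x,y,25) for x in(-22,22) for y in(-60,60)]+[(x,y,z) for x,z in((-32,93.4),(-42,86.6)) for y in (-46,46)]
for p in L: print(p,proj(C,M@np.array(p,float)+[518,-336,4]).round(0))
E
python3 chk.py | tail -4; ls pics | grep chk
```

```text
27.9 [ 525.2 -364.5  308.8] [ 0.7 -0.6 -0.2]
scene 787.5 [[213, 204], [212, 217], [170, 223], [164, 210], [165, 206], [211, 200]]
side 582.5 [[372, 141], [389, 162], [380, 183], [368, 181], [363, 151]]
wrist 3028.0 [[332, 118], [348, 127], [347, 191], [344, 193], [307, 192], [305, 181], [305, 119]]
[ 525.59826545 -364.70317232  309.71698133] [-1.79928154e+02 -8.42329992e-02  1.04563783e+02]
green [([333, 118], [521.0, -271.0]), ([348, 127], [548.0, -278.0]), ([347, 191], [574.0, -377.0]), ([343, 193], [569.0, -382.0]), ([307, 193], [511.0, -397.0]), ([305, 186], [505.0, -387.0]), ([305, 118], [479.0, -282.0])]
mat [([352, 105], [547.0, -242.0]), ([351, 202], [590.0, -399.0]), ([309, 203], [519.0, -419.0]), ([291, 185], [481.0, -396.0]), ([288, 106], [446.0, -270.0])]
(-22, -60, 25) [335. 119.]
(-22, 60, 25) [334. 194.]
(22, -60, 25) [306. 119.]
(22, 60, 25) [307. 194.]
(-32, -46, 93.4) [344. 128.]
(-32, 46, 93.4) [343. 195.]
(-42, -46, 86.6) [351. 128.]
(-42, 46, 86.6) [350. 194.]
scene bright [(244, 'x', -103, 'y', 36), (1954, 'x', 148, 'y', -62), (1805, 'x', 144, 'y', 49)]
scene redwin [(1150, 'x', 116, 'y', 3)]
side bright [(38141, 'x', -7, 'y', 6), (160, 'x', -48, 'y', 123), (33, 'x', -26, 'y', 123), (45, 'x', 84, 'y', 123), (4336, 'x', 200, 'y', -44), (47, 'x', 211, 'y', 117)]
side redwin [(6723, 'x', 134, 'y', -2)]
chk_scene_23.6.png
chk_scene_28.1.png
chk_side_23.6.png
chk_side_28.1.png
```

apply_moves --pt "0.045 0 -0.01 0 1" --pt "0.09 0 -0.02 0 1" --pt "0.135 -0.003 -0.02 0 1" --pt "0.18 -0.005 -0.02 0 1" --pt "0.225 -0.005 -0.02 0 1"

```text
time_s: 28.7
ee_pos: [463.5, -147.0, 331.0]
ee_rot: [180.0, 0.0, 104.5]
force: [0.5, 0.3, 0.9]
gripper_width: 91.3
gripper_force: 0.0
```

apply_moves --pt "0.04 0 0 0.1 1" --pt "0.08 -0.005 0 0.2 1" --pt "0.113 -0.005 0 0.255 1" --pt "0.113 -0.005 0 0.255 1" --pt "0.113 -0.005 0 0.255 1"

```text
time_s: 29.2
ee_pos: [431.2, -40.2, 331.1]
ee_rot: [179.9, 0.0, 90.1]
force: [0.6, 0.4, -0.2]
gripper_width: 91.6
gripper_force: 0.0
```

apply_moves --pt "0 0 0 0 1" --pt "0 0 0 0 1" --pt "0 0 0 0 1"

```text
time_s: 29.5
ee_pos: [431.5, -41.2, 330.5]
ee_rot: [-180.0, 0.0, 89.9]
force: [-0.7, 0.1, 0.1]
gripper_width: 91.3
gripper_force: 0.0
```

```bash
python3 - <<'E'
from chk2 import *
s=env.state(); im=cams.grab_frame("wrist"); cv2.imwrite("pics/w9.png",im); C=cam("wrist",s); print(s['ee_pos'].round(0),s['ee_rot'].round(1))
t=rect(im,C,10,112,232,-130,130,1); H=cv2.cvtColor(t,cv2.COLOR_BGR2HSV)
red=cv2.inRange(H,(0,110,110),(9,255,255))|cv2.inRange(H,(172,110,110),(180,255,255)); blu=cv2.inRange(H,(100,60,40),(130,255,255)); wh=cv2.inRange(H,(0,0,120),(179,80,255))
for n,m,a in (("red",red,12),("blue",blu,6),("white",wh,100)):
    k,l,st,ce=cv2.connectedComponentsWithStats(m); print(n,[(int(st[i,4]),"y,x",(ce[i]+[-130,112]).round(0).tolist()) for i in range(1,k) if st[i,4]>a])
    
for y in range(0,120,4): print("".join("r" if red[y,x] else "b" if blu[y,x] else "W" if wh[y,x] else "." for x in range(0,260,3)))
t=rect(im,C,65,-134,116,-88,88); g=np.abs(t.astype(int)-np.median(t.reshape(-1,3),0)).max(-1); k,l,st,ce=cv2.connectedComponentsWithStats((g>40).astype(np.uint8)); print("tray odd",[(int(st[i,4]),(st[i,:4]-[88,134,0,0]).tolist()) for i in range(1,k) if st[i,4]>30])
E
```

```text
[431. -41. 331.] [-180.     0.    89.9]
red [(5483, 'y,x', [12.0, 129.0])]
blue []
white [(770, 'y,x', [2.0, 113.0]), (2940, 'y,x', [51.0, 176.0]), (2519, 'y,x', [-60.0, 188.0])]
.........WWWWWWWWWWWWWWWWWWWWWWWWWWWWWWWWWWWWWWWWWWWWWWWWWWWWWWWWWWWWWWWWWWWWWWWW......
.........rrrrrrrrrrr.rrrrrrrrrrrrrrrrrr.rrr....................rr.rrrrr................
.........rrrrrrrrrrrrrrrrrrrrrrrrrrrrrrrrrrrrrrrrrrrrrrrrrrrrrrrrrrrrrrrrrrrrrrrrrrr...
..........rrrrrrrrrrrrrrrrrrrrrrrrrrrrrrrrrrrrrrrrrrrrrrrrrrrrrrrrrrrrrrrrrrrrrrrrr....
..........rrrrrrrrrrrrrrrrrrrrrrrrrrrrrrrrrrrrrrrrrrrrrrrrrrrrrrrrrrrrrrrrrrrrrrrrr....
..........rrrrrrrrrrrrrrrrrrrrrrrrrrrrrrrrrrrrrrrrrrrrrrrrrrrrrrrrrrrrrrrrrrrrrrrrr....
..........rrrrrrrrrrrrrrrrrrrrrrrrrrrrrrrrrrrrrrrrrrrrrrrrrrrrrrrrrrrrrrrrrrrrrrrrrr...
................................rrrrrrr.r.rrrrrrrrrrrrrrrrrr.rrrrrrrrrrr.........rrrr..
..................................................................................rrr..
................................................WW................................rrrrr
.........................................
[... 1137 characters left out ...]
.........................WWWWWWW.....................
.................WWWWWWWWWWWWWW...........................WWWWWWWW.....................
.................WWWWWWWWWWWWWW...........................WWWWWWWW.....................
.................WWWWWWWWWWWWWW...........................WWWWWWW......................
..............................................................WWW......................
.......................................................................................
.......................................................................................
tray odd [(394, [-88, -134, 4, 224]), (1014, [20, -134, 36, 38]), (45, [57, -134, 32, 4]), (1051, [-88, 94, 177, 23])]
```

The tray is empty apart from the dropper. All the white area, about five cassettes' worth, lies inside the bin. The pin is parked and the scraper stands within about 2 mm of the mat's centre, so I am handing in.

```bash
python3 -c "
from workcell import env
print(env.job_done())"
```

```text
the job is handed in; nothing more can be done
None
```

I handed the job in at about 29.5 s of robot time: the pin hangs upright in the notch, the tray is clear except for the dropper, and the scraper stands on its mat within about 2 mm of centre; the cassettes lie overlapping in the bin, so I judged all five by white area rather than a clear count, and I didn't re-measure the jar, tape or lancet box.

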